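# Fit the end gate and comb in a gel casting tray

## Task

Get the gel casting tray ready for pouring. Fold both long flaps of the carton right back past upright, take out the blue end gate and slide it down the grooves at the tray's open end until it stands on the tray floor, and set the white comb fully home in the pair of slots marked red. Let go of everything and do not disturb the other things on the bench.

Things in the scene. Friction and masses are not known exactly. Their poses are not given: they have to be found in the camera images.
- carton: Fixed cardboard carton, 160 (x) by 200 mm (y), board 4 mm, rim 95 mm up. Origin: centre of underside. Long flaps hinge on the +x and -x sides; the short ones hang folded down at the y ends (32 mm out). Grey foam inside, top 50 mm up, has two 9 mm slots along y at x = +34 and -34 mm: one holds the comb, one the gate (either), upright, long sides along y, feet 24 mm up; they lift straight out.
- flap_a (a joint): Angle (rad) of the long flap on the carton's -x side: 0 shut flat, 1.57 upright, 2.6 folded fully back. 79 mm hinge to free edge, 190 mm wide, 4 mm board; stays where it is left (stiff crease, 0.03 N m). Both flaps start ajar at 0.8 to 1.0, leaving a 48 to 73 mm gap between their edges; push each open from inside with closed fingertips moving outward about 30 mm above the rim.
- flap_b (a joint): The same for the long flap on the carton's +x side.
- flap_a_hinge (a point): Middle of flap_a's hinge line, on the carton's rim, 80 mm to -x of the carton's centre, 95 mm above the bench.
- flap_b_hinge (a point): Middle of flap_b's hinge line, on the carton's rim, 80 mm to +x of the carton's centre, 95 mm above the bench.
- comb: White gel comb, an upright blade 6 mm thick (its x), long side along its y. Origin: middle of its lower edge (tooth tips), z up. Toothed blade 130 mm long, 34 mm high; an ear at each end, 10 to 34 mm above the origin, makes 176 mm overall; grip bar on top 10 mm thick, 100 mm long, 34 to 54 mm above the origin. 49 to 98 g.
- comb_ears (a point): Point on the comb midway between its ears, level with their undersides (10 mm above the comb's origin).
- gate: Blue end gate, an upright plate 6 mm thick (its x), 130 mm long (its y), 42 mm high; grip bar on top 10 mm thick, 80 mm long, 42 to 60 mm above the origin. Origin: middle of its lower edge, z up. 42 to 84 g.
- tray: Clear casting tray on a white 200 by 200 mm stand, fixed. Origin under its centre. Length 194 mm along x; floor 30 mm up; side walls at y = +-71 (inner) to +-77 mm, tops 69 mm up. A blue gate, top 90 mm up, is already fitted at x = -85 mm (leave it); the +x end is open. The walls have two pairs of comb slots: x = -38 mm (red marks beside them) and x = +22 mm (unmarked, not used).
- red_slots (a point): Midway between the two red-marked slots, level with the slot bottoms (43 mm above the bench); axes as the tray's. Slots 9.6 mm wide along x, open at the top (69 mm up), flared to 19.6 mm in the top 6 mm. The comb is home when its ears rest on the slot bottoms: comb_ears here, long side along the tray's y (either way round), teeth 3 mm clear of the tray floor.
- gate_groove (a point): On the tray floor (30 mm above the bench) in the middle of the open end, at tray x = +85 mm; axes as the tray's. The upright grooves in the side walls' inner faces are 9.6 mm wide along x, between 10 mm deep ribs as high as the walls, flared to 19.6 mm in the top 6 mm. The gate is home when its origin is here, long side along the tray's y (either way round).
- spare_comb: Orange comb of the same size with fewer teeth, lying flat on the bench; not to be disturbed.
- marker: Marker pen with red cap, 130 mm long, lying on the bench between carton and tray; not to be disturbed.
- dishes: Stack of three petri dishes, 90 mm across, 45 mm high; not to be disturbed.
- tube_rack: Green rack of metal-capped culture tubes, 80 by 200 mm, 126 mm high; not to be disturbed.
- media_bottle: Amber media bottle, 70 mm across, 145 mm high; not to be disturbed.
- tip_box: Blue pipette-tip box, 120 by 85 mm, 72 mm high; not to be disturbed.
Not all that is in view belongs to the job. Several things have the shape of the comb; the one meant has the colours described above. There is more than one size of the gate; the job needs the larger.

How it is judged (in metres and radians):
On the way:
1. both long carton flaps are folded back past upright (value of joint each of flap_a, flap_b above 1.75 rad), for 0.2 s.
At the end, for the whole second after the job is handed in: Both long flaps past 1.75 rad. Gate in the open end's grooves and comb in the red-marked slots, each within 2.5 mm of full depth, 4 mm along the tray and 8 mm across it, upright within 0.18 rad, square within 0.06 rad, at rest (all of step 1 and z of gate in the frame of gate_groove between -0.002 and 0.0025 m and x of gate in the frame of gate_groove between -0.004 and 0.004 m and y of gate in the frame of gate_groove between -0.008 and 0.008 m and angle between the y axis of each of gate, comb and the y axis of tray, either way round below 0.06 rad and angle between each of gate, comb's own z axis and vertical below 0.18 rad and z of comb_ears in the frame of red_slots between -0.002 and 0.0025 m and x of comb_ears in the frame of red_slots between -0.004 and 0.004 m and y of comb_ears in the frame of red_slots between -0.008 and 0.008 m and linear speed of each of gate, comb below 0.02 m/s); the robot touches nothing.
It fails at once if another thing on the bench is moved more than 20 mm (distance of any of spare_comb, marker, dishes, tube_rack, media_bottle, tip_box from where it was at the start of the episode above 0.02 m).
It also fails if it takes over 69 s, if anything falls off the work surface, if the arm or the gripper's body presses on something with over 40 N, if the wrist force passes 120 N, or if a joint passes its speed limit or range.

## Robot

A 6-joint arm with a two-finger parallel gripper is mounted at the origin on the work surface. World frame = base frame: x ahead of the robot, y to its left, z up, the work surface at z = 0. Lengths are in mm, angles in rad, forces in N, time in s.
With the tool pointing down it reaches from about 325 to 775 mm from the base axis. Payload 5.5 kg.
Tool frame: the origin (TCP) lies at the very end of the fingers, on their centre line; the grasp point (between the pads) lies 19 mm behind it; z points along the fingers, y is the direction in which the jaws open and shut (so a half turn about z gives the same grasp; the last joint's range is limited). The gripper opens to 85 mm and grips with 20 to 120 N. Pads are 22 mm wide; open, the fingers measure 114 mm over their backs; the gripper's body (76 mm by 85 mm) begins 54 mm behind the grasp point. The pads swing forward as they close: fully open they stand 13 mm farther back than shut.
Start: joints at [1.254, 0.091, 1.231, -0, 1.82, -0.057], TCP at [154.136, 579.878, 231.275] pointing down, gripper open.
Joint ranges: [-2.87, 2.87], [-0.86, 2.18], [0.17, 2.46], [-1.51, 4.65], [0.06, 2.69], [-2.65, 2.65]. Speed limits (rad/s): [2.57, 2.57, 3.01, 3.14, 3.14, 3.14].

## Interface

Orientations are given as [roll, pitch, yaw] about the fixed x, y, z axes, in that order (R = Rz(yaw) Ry(pitch) Rx(roll)).
In Python, from rig import env, viewer, workorder gives the robot as it stands.
- The arm moves only by the shell command python3 -m crank 'ROWS' [FORCE]. ROWS is JSON, one flat list of numbers, 7 for each row, row after row: the shift along the tool's x, y, z in mm, then the turn, a rotation vector about the tool's x, y, z in degrees, then the closure in counts, from 0 (fully open) to 255 (shut). In form: [tx, ty, tz, ax, ay, az, fingers, tx, ty, tz, ax, ay, az, fingers, ...]. A call has 1 to 10 rows; each row shifts and turns the commanded pose from where the row before left it, along the tool's axes as they then stand; what a row does not reach is not made up. A row lasts 1/12 s, in which the tool goes at most 41.7 mm and 7.16 degrees, less where a joint would pass 70% of its speed; a pose out of reach is approached as far as the arm can. A call with a gripper value outside its range is refused whole. The fingers move at their own pace and stop on an object; FORCE is the grip in N (left out, the last holds). Time passes only in rows, so rows that do not move let the fingers close. It gives the time, the measured TCP pose, the force and the opening at its end, in the units of the state.
- env.get_obs(): the state, without advancing time (a new reading comes with each control period).
- viewer.grab_frame(name): name is "scene" or "top"; returns a dict with "color" (400x640x3 uint8, red, green, blue), "z_map" (400x640 float32, mm along the optical axis (not along the pixel's ray), 0 where there is no reading), "camera_matrix" (3x3 intrinsics, pixels), "R" (3x3) and "t" (3): a world point X has camera coordinates R X + t. Camera axes: x right, y down, z forward; pixel columns grow to the right and rows downward; lengths in mm; the calibration is good to about 2 mm. A picture is of the moment at which its call begins.
- workorder.sign_off(): hands the job in, once; it reports no verdict.
Trained networks look in the newest picture that a camera, given by its name, has taken for a name from the list of things; names that differ only in an ending like _2 or _b are one class to them, and where a whole thing is asked for, a point or a joint stands for the part that bears it (a point fixed in the world has none). Each returns a list of dicts, best first, with "score" (0 to 1); they miss things now and then, are a little off and sometimes report something else, mostly with a low value. They report only what shows in the picture. A call takes as long as a camera call. They do not tell look-alikes from the thing itself.
- viewer.spot_in(camera, target): "point" ([column, row] in pixels, amid what is visible of it).
- viewer.landmark_of(camera, target): "point" ([column, row] in pixels: a listed point, or the origin of a listed thing).
The state is a dict: "t": time; "joint_pos": joint angles; "qd": joint speeds; "joint_torque": joint torques, N m; "tcp_pos": TCP position; "ee_rot": TCP orientation; "contact_force": force on the tool from outside, world axes, zero at the start; "torque": the same for the moment, N m; "gripper_width": finger opening in mm.
Only numpy, scipy, OpenCV 4.12 (cv2) and the standard library are available. Lean on these libraries where they do the work, as an engineer would, in place of code of your own. Each camera call takes 0.05 s, during which the arm holds its last target. There are 200 camera calls.

## Working session

There is one attempt and no reset: what is moved stays moved. The work goes in short steps, Python scripts to look and compute and a shell command to move; the robot and the scene stay as the last step left them, time stands still between calls to the robot, and variables do not carry over. Pictures are saved under pics/ and viewed, about 8 in all and at most 12, crops included, and the job is handed in when it is done.

```bash
ls; mkdir -p pics
cat > h.py <<'E'
import numpy as np, cv2
from rig import env, viewer, workorder
def grab(n):
    f=viewer.grab_frame(n); return f
def save(f,p,crop=None,s=1):
    im=f["color"][:,:,::-1]
    if crop: x0,y0,x1,y1=crop; im=im[y0:y1,x0:x1]
    cv2.imwrite("pics/"+p,cv2.resize(im,None,fx=s,fy=s,interpolation=cv2.INTER_CUBIC))
def w(f,u,v,z=None):
    "world from pixel with depth (z None) or at plane height z"
    K=np.array(f["camera_matrix"]);R=np.array(f["R"]);t=np.array(f["t"])
    r=np.linalg.inv(K)@[u,v,1]
    if z is None:
        d=f["z_map"][int(round(v)),int(round(u))]; return R.T@(r*d-t)
    c=-R.T@t; d=R.T@r; return c+d*(z-c[2])/d[2]
def cloud(f):
    K=np.array(f["camera_matrix"]);R=np.array(f["R"]);t=np.array(f["t"])
    v,u=np.mgrid[0:400,0:640]; r=np.stack([u,v,np.ones_like(u)],-1)@np.linalg.inv(K).T
    return (r*f["z_map"][...,None]-t)@R
E
python3 - <<'E'
from h import *
np.set_printoptions(precision=1,suppress=True)
fs={}
for n in("scene","top"):
    f=fs[n]=grab(n); np.savez(f"{n}0.npz",**f)
    print(n,-np.array(f["R"]).T@f["t"])
    for k in["carton","tray","comb","gate","spare_comb","marker","dishes","tube_rack","media_bottle","tip_box"]:
        print(k,[(np.round(d["point"]).tolist(),round(d["score"],2),np.round(w(f,*d["point"])).tolist()) for d in viewer.spot_in(n,k)])
    for k in["flap_a_hinge","flap_b_hinge","red_slots","gate_groove","tray","carton","gate","comb","comb_ears"]:
        print("L",k,[(np.round(d["point"]).tolist(),round(d["score"],2)) for d in viewer.landmark_of(n,k)])
im=np.vstack([fs["scene"]["color"],fs["top"]["color"]])[:,:,::-1]
save(fs["scene"],"s0.png",s=1.25);save(fs["top"],"t0.png",s=1.25)
print(env.get_obs())
E
```

```text
pics
scene [ 849.5  524.2 1181.1]
carton [([376.0, 258.0], 0.79, [521.0, 268.0, 154.0])]
tray [([296.0, 153.0], 0.75, [501.0, -210.0, 28.0])]
comb [([469.0, 260.0], 0.93, [251.0, 378.0, 23.0])]
gate [([379.0, 243.0], 0.69, [463.0, 215.0, 74.0]), ([372.0, 188.0], 0.56, [354.0, 32.0, 21.0]), ([375.0, 259.0], 0.48, [524.0, 268.0, 146.0])]
spare_comb [([243.0, 238.0], 0.83, [788.0, -30.0, 12.0])]
marker [([309.0, 213.0], 0.63, [573.0, 5.0, 19.0])]
dishes [([225.0, 174.0], 0.56, [741.0, -243.0, 47.0])]
tube_rack [([241.0, 240.0], 0.46, [795.0, -27.0, 4.0])]
media_bottle [([294.0, 78.0], 0.95, [365.0, -457.0, 90.0])]
tip_box [([390.0, 234.0], 0.69, [447.0, 227.0, 142.0]), ([383.0, 344.0], 0.64, [611.0, 447.0, 70.0])]
L flap_a_hinge [([393.0, 230.0], 0.59)]
L flap_b_hinge [([357.0, 269.0], 0.84), ([306.0, 150.0], 0.28)]
L red_slots [([309.0, 149.0], 0.8)]
L gate_groove [([276.0, 161.0], 0.56), ([223.0, 176.0], 0.32)]
L tray [([298.0, 158.0], 0.89)]
L carton [([370.0, 261.0], 0.79)]
L gate [([371.0, 191.0], 0.7), ([379.0, 252.0], 0.53)]
L comb [([463.0, 261.0], 0.82)]
L comb_ears [([464.0, 2
[... 1172 characters left out ...]
05.0, 182.0], 0.24)]
L tray [([369.0, 210.0], 0.89), ([458.0, 251.0], 0.74), ([382.0, 137.0], 0.53)]
L carton [([233.0, 213.0], 0.73)]
L gate [([368.0, 208.0], 0.71), ([295.0, 254.0], 0.5)]
L comb [([190.0, 290.0], 0.78), ([226.0, 206.0], 0.73), ([223.0, 183.0], 0.71)]
L comb_ears [([230.0, 204.0], 0.67), ([186.0, 288.0], 0.56)]
{'t': 2.0, 'joint_pos': array([ 1.3,  0.1,  1.2, -0. ,  1.8, -0.1]), 'qd': array([-0., -0.,  0.,  0., -0.,  0.]), 'joint_torque': array([ -0. , -45.8, -41.8,   0. ,   0. ,  -0. ]), 'tcp_pos': array([154.1, 579.9, 231.3]), 'ee_rot': array([3.1, 0. , 2.9]), 'contact_force': array([-0.5,  0.2, -0.8]), 'torque': array([-0., -0.,  0.]), 'gripper_width': 85.71341982635525}
```

View pics/s0.png

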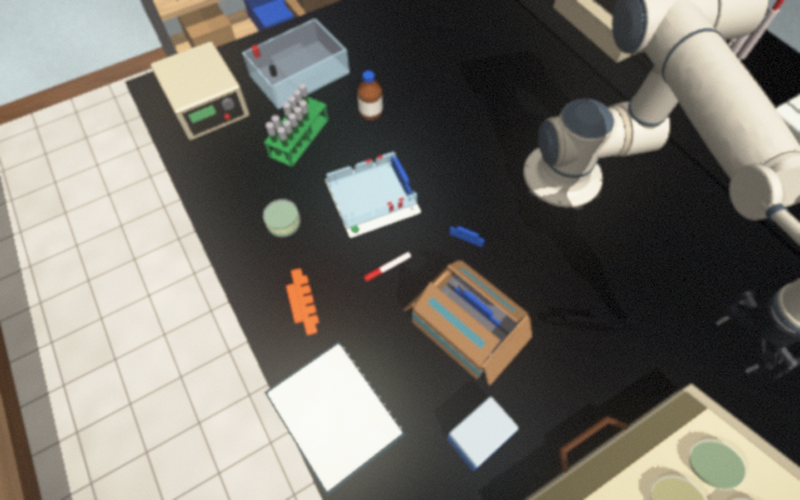

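Run:
```python
import cv2,numpy as np
a=np.load("top0.npz")["color"][:,:,::-1][90:310,140:420]
cv2.imwrite("pics/t0c.png",cv2.resize(a,None,fx=2.8,fy=2.7,interpolation=cv2.INTER_CUBIC))
```

```text
(no output)
```

View pics/t0c.png

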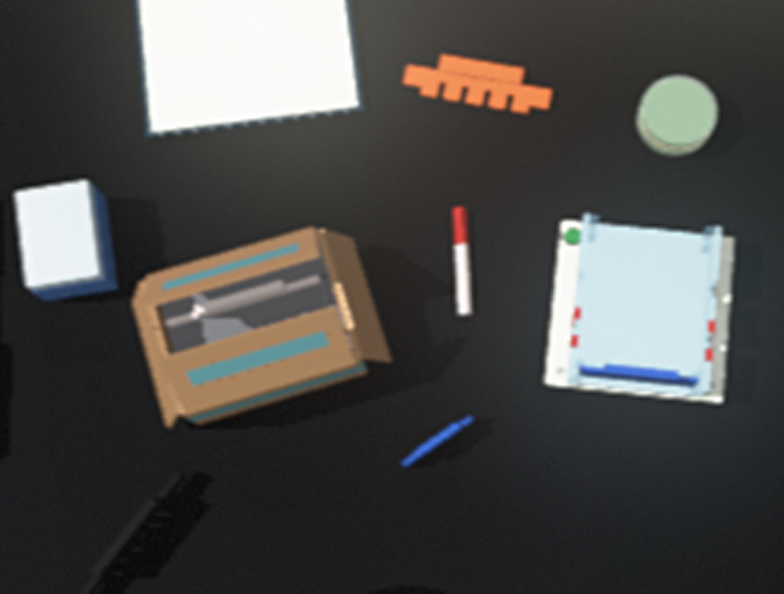

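Scene view: carton at (376,258) with the large blue gate inside it at (379,243). A small blue gate lies on the bench at (372,188), a decoy. The tray is at (296,153) and the orange spare comb at (243,238). Top view: the white comb is in the carton's far (+x) slot, and a black comb-like thing lies at (185,289), a decoy.

Next I fit the carton from depth planes and the tray from its red marks and blue bar.

```bash
cat > m.py <<'E'
from h import *
np.set_printoptions(precision=1,suppress=True)
F={n:dict(np.load(n+"0.npz")) for n in("scene","top")}
def proj(f,X):
    c=f["R"]@X+f["t"]; p=f["camera_matrix"]@c; return p[:2]/p[2]
def tri(us,ut):
    A=[];b=[]
    for f,p in((F["scene"],us),(F["top"],ut)):
        P=f["camera_matrix"]@np.c_[f["R"],f["t"]]
        for i in(0,1): r=p[i]*P[2]-P[i]; A.append(r[:3]);b.append(-r[3])
    X=np.linalg.lstsq(np.array(A),np.array(b),rcond=None)[0]
    return X,[np.linalg.norm(proj(F["scene"],X)-us),np.linalg.norm(proj(F["top"],X)-ut)]
E
python3 - <<'E'
from m import *
print(F["top"]["camera_matrix"],F["scene"]["camera_matrix"][0])
# carton flaps
C=np.array([495,245]);
for n,f in F.items():
    P=cloud(f);hsv=cv2.cvtColor(f["color"],cv2.COLOR_RGB2HSV)
    ok=(f["z_map"]>0)&(np.hypot(P[...,0]-C[0],P[...,1]-C[1])<170)
    m=ok&(P[...,2]>98)&(P[...,2]<175)
    pts=P[m]; print(n,len(pts), pts.min(0),pts.max(0))
    rng=np.random.default_rng(0); rest=pts
    for k in range(3):
        best=None
        for _ in range(800):
            a,b,c=rest[rng.choice(len(rest),3,replace=False)]
            nn=np.cross(b-a,c-a);l=np.linalg.norm(nn)
            if l<200: continue
            nn/=l; d=abs((rest-a)@nn)<4
            if best is None or d.sum()>best.sum(): best=d
        q=rest[best];c=q.mean(0);nn=np.linalg.svd(q-c)[2][2];nn*=np.sign(nn[2])
        line=np.cross(nn,[0,0,1]);line/=np.linalg.norm(line);up=np.cross(line,nn)
        s=(q-c)@line
        # point on z=95
        e=np.cross(nn,line);p=c+e*(95-c[2])/e[2]
        s2=(q[:,:2]-p[:2])@line[:2]
        print(" plane n",len(q),nn.round(3),"c",c,"line yaw",np.degrees(np.arctan2(line[1],line[0])),"p95",p,"ext",np.percentile(s2,[1,99]),"z",q[:,2].min(),q[:,2].max())
        print("   mid of hinge",p+line*np.mean(np.percentile(s2,[1,99])))
        rest=rest[~best]
    # colors in tray
    T=(f["z_map"]>0)&(abs(P[...,0]-500)<130)&(abs(P[...,1]+205)<130)
    for name,mm in(("red",((hsv[...,0]<8)|(hsv[...,0]>172))&(hsv[...,1]>110)&(hsv[...,2]>80)),("blue",(hsv[...,0]>105)&(hsv[...,0]<130)&(hsv[...,1]>130))):
        k,lab,st,ce=cv2.connectedComponentsWithStats((mm&T).astype(np.uint8))
        for i in range(1,k):
            if st[i,4]>3: print(n,name,st[i],ce[i], P[lab==i].mean(0))
for n,b in(("top",(325,160,420,250)),("scene",(250,115,350,200))):
    save(F[n],f"tray_{n}.png",b,4)
a=cv2.imread("pics/tray_top.png");b=cv2.imread("pics/tray_scene.png")
a=cv2.copyMakeBorder(a,0,max(0,b.shape[0]-a.shape[0]),0,0,0);b=cv2.copyMakeBorder(b,0,a.shape[0]-b.shape[0],0,0,0)
cv2.imwrite("pics/tray.png",np.hstack([a,b])); print(a.shape)
E
```

```text
[[484.4   0.  313.1]
 [  0.  484.4 195.5]
 [  0.    0.    1. ]] [416.6   0.  315.6]
scene 2566 [384.9 118.9  98. ] [592.4 349.  162.5]
 plane n 1755 [0.8 0.2 0.6] c [542.1 248.6 130.3] line yaw -74.32641126845677 p95 [569.2 256.2  95. ] ext [-90.5  95.8] z 98.04587537478642 161.57291763548758
   mid of hinge [569.9 253.7  95. ]
 plane n 740 [-0.7 -0.2  0.7] c [438.7 219.7 131. ] line yaw 105.67333783131988 p95 [404.6 210.2  95. ] ext [-96.3  90.7] z 98.14969833975414 157.31564217667008
   mid of hinge [405.4 207.5  95. ]
 plane n 29 [0.7 0.3 0.6] c [539.  251.9 134.1] line yaw -69.15634864786412 p95 [567.8 262.9  95. ] ext [-88.4  83.6] z 101.4903641795856 162.4763823972624
   mid of hinge [567.  265.1  95. ]
scene red [302 124   3   2   6] [303.  124.5] [ 421.9 -297.4   35.1]
scene red [293 127   3   3   7] [294.  127.7] [ 456.7 -299.    38.1]
scene red [312 165   2   3   6] [312.5 166. ] [ 486.5 -121.7   52.4]
scene blue [314 126  15  29 155] [321.6 139.3] [ 412.4 -188.1   68.7]
top 2175 [383.3 115.7  98. ] [585.7 346.1 170.1]
 plane n 1264 [-0.7 -0.2  0.7] c [434.3 215.5 128.6] li
[... 183 characters left out ...]
 133.4] line yaw -74.4998479667597 p95 [567.8 253.1  95. ] ext [-92.8  93.2] z 98.48821208361369 164.77330263533355
   mid of hinge [567.8 252.9  95. ]
 plane n 111 [-0.7 -0.1  0.7] c [431.9 223.7 128.1] line yaw 100.04798295043359 p95 [400.3 218.1  95. ] ext [-103.6   86.5] z 98.21865004027859 157.97904892368055
   mid of hinge [401.8 209.7  95. ]
top red [345 204   2   4   7] [345.6 205.7] [ 484.9 -125.1   70.9]
top red [393 209   2   4   6] [393.7 210.5] [ 464.5 -272.7   71. ]
top red [344 215   2   3   6] [344.5 216. ] [ 453.2 -120.4   68.4]
top red [392 220   2   3   6] [392.5 221. ] [ 432.1 -267.    69.6]
top blue [348 225  41   7 128] [368.  228.2] [ 410.9 -189.1   80.8]
(360, 380, 3)
```

View pics/tray.png

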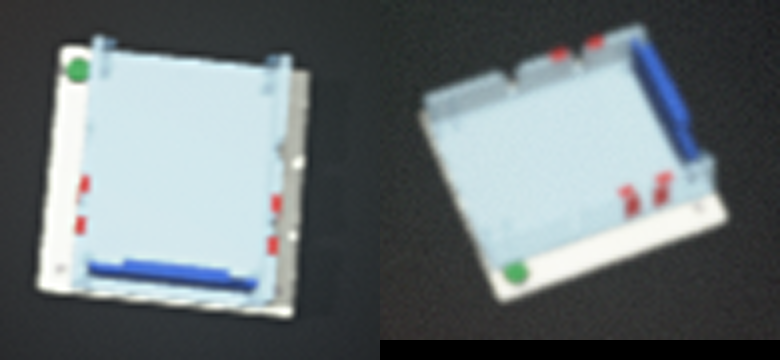

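Crop: the red marks sit on the wall tops, at about (345,205), (394,210), (344,216) and (392,221) in top. The fitted gate is at (368,228), so the open end faces world +x. Carton centre is about (486,230) with yaw 15.7°. Red slots are about (459,-196) with tray yaw about -8.3°. I'll turn the tool to the carton first.

```bash
cat > go.py <<'E'
# go.py x y z yaw_deg : prints shift in the present tool axes and the turn
import sys; from h import *
from scipy.spatial.transform import Rotation as Ro
o=env.get_obs(); x,y,z,yaw=map(float,sys.argv[1:5])
R=Ro.from_euler("xyz",o["ee_rot"]); T=Ro.from_euler("xyz",[np.pi,0,np.radians(yaw)])
np.set_printoptions(precision=1,suppress=True)
d=np.array([x,y,z])-o["tcp_pos"]
print("t",o["t"],"tcp",o["tcp_pos"],"rot",np.degrees(o["ee_rot"]),"F",o["contact_force"],"w",o["gripper_width"])
print("shift now",R.inv().apply(d)," shift after turn",T.inv().apply(d)," turn",(R.inv()*T).as_rotvec(degrees=True))
E
python3 - <<'E'
from m import *
from scipy.optimize import least_squares
# joint fit of tray pose on red marks(top, z 69) and gate bar
o=F["top"]; reds=[((345.6,205.7),1,1),((393.7,210.5),1,-1),((344.5,216),-1,1),((392.5,221),-1,-1)]
def res(p,cam=None):
    x,y,a,g,hw=p;R=np.array([[np.cos(a),-np.sin(a)],[np.sin(a),np.cos(a)]]);r=[]
    for uv,i,j in reds:
        q=R@[-38+i*g,j*hw]+[x,y]; r+=list(proj(o,np.r_[q,69])-uv)
    return r
s=least_squares(res,[496,-201,-.14,15,74]);print(s.x,np.degrees(s.x[2]),s.fun)
x,y,a=s.x[:3];R=np.array([[np.cos(a),-np.sin(a)],[np.sin(a),np.cos(a)]])
print("red",R@[-38,0]+[x,y],"groove",R@[85,0]+[x,y])
for p,z in(([-85,0],85),):
    q=np.r_[R@p+[x,y],z];print("gate bar proj",proj(F["top"],q),proj(F["scene"],q))
for i,j in((1,1),(1,-1),(-1,1),(-1,-1)):
    print("red scene",proj(F["scene"],np.r_[R@[-38+i*s.x[3],j*74]+[x,y],69]))
E
python3 go.py 486.5 230 235 105.7
```

```text
[ 496.5 -201.8   -0.1   16.4   74.4] -8.071216697319446 [-0.1 -0.1 -0.2  0.1  0.1  0.   0.2  0. ]
red [ 458.9 -196.5] groove [ 580.7 -213.7]
gate bar proj [368.4 227.5] [321.3 135.8]
red scene [312.1 162.2]
red scene [295.3 128.3]
red scene [321.5 158.9]
red scene [304.4 125.3]
t 2.0 tcp [154.1 579.9 231.3] rot [180.    0.  165.1] F [-0.5  0.2 -0.8] w 85.71341982635525
shift now [-411.1 -252.8   -3.7]  shift after turn [-426.8  225.3   -3.7]  turn [ 0.   0.  59.4]
```

```bash
python3 -m crank '[0,0,0,0,0,6.6,255, 0,0,0,0,0,6.6,255, 0,0,0,0,0,6.6,255, 0,0,0,0,0,6.6,255, 0,0,0,0,0,6.6,255, 0,0,0,0,0,6.6,255, 0,0,0,0,0,6.6,255, 0,0,0,0,0,6.6,255, 0,0,0,0,0,6.6,255]' 60
python3 -m crank '[-28,15,0,0,0,0,255, -28,15,0,0,0,0,255, -28,15,0,0,0,0,255, -28,15,0,0,0,0,255, -28,15,0,0,0,0,255, -28,15,0,0,0,0,255, -28,15,0,0,0,0,255, -28,15,0,0,0,0,255]'
python3 -m crank '[-28,15,0,0,0,0,255, -28,15,0,0,0,0,255, -28,15,0,0,0,0,255, -28,15,0,0,0,0,255, -28,15,0,0,0,0,255, -28,15,0,0,0,0,255, -28,15,0,0,0,0,255, 0,0,0,0,0,0,255]'
python3 go.py 486.5 230 126 105.7
```

```text
t: 2.75
tcp_pos: [154.1, 579.9, 231.3]
ee_rot: [-3.142, 0.0, 1.839]
contact_force: [-0.6, 0.6, 0.1]
gripper_width: 0.4
t: 3.42
tcp_pos: [331.2, 395.5, 231.5]
ee_rot: [3.141, -0.0, 1.845]
contact_force: [1.3, 0.1, 0.4]
gripper_width: 0.2
t: 4.08
tcp_pos: [487.4, 232.5, 230.7]
ee_rot: [3.141, 0.002, 1.84]
contact_force: [0.2, -0.1, -0.0]
gripper_width: -0.2
t 4.0833 tcp [487.4 232.5 230.7] rot [180.    0.1 105.4] F [ 0.2 -0.1 -0. ] w -0.2461299409162896
shift now [ -1.9  -1.5 104.7]  shift after turn [ -2.1  -1.5 104.7]  turn [ 0.   0.1 -0.3]
```

```bash
python3 -m crank '[-0.5,-0.5,26,0,0,0,255, -0.5,-0.5,26,0,0,0,255, -0.5,-0.5,26,0,0,0,255, -0.5,0,26,0,0,0,255, 0,14,0,0,0,0,255, 0,14,0,0,0,0,255, 0,14,0,0,0,0,255, 0,14,0,0,0,0,255, 0,14,0,0,0,0,255, 0,14,0,0,0,0,255]'
python3 -m crank '[0,14,0,0,0,0,255, 0,0,0,0,0,0,255, 0,-28,0,0,0,0,255, 0,-28,0,0,0,0,255, 0,-28,0,0,0,0,255, 0,-28,0,0,0,0,255, 0,-14,0,0,0,0,255, 0,-14,0,0,0,0,255, 0,-14,0,0,0,0,255, 0,-14,0,0,0,0,255]'
python3 -m crank '[0,-14,0,0,0,0,255, 0,-14,0,0,0,0,255, 0,0,0,0,0,0,255, 0,30,0,0,0,0,255, 0,30,0,0,0,0,255, 0,30,0,0,0,0,255, 0,0,-35,0,0,0,140, 0,0,-35,0,0,0,140, 0,0,-35,0,0,0,140, 0,0,0,0,0,0,140]'
python3 - <<'E'
from h import *
for n in("top","scene"):
    f=grab(n); np.savez(n+"1.npz",**f)
    for k in("comb","gate"): print(n,k,[(np.round(d["point"]).tolist(),round(d["score"],2)) for d in viewer.spot_in(n,k)])
    save(f,n+"1.png",(180,150,290,260) if n=="top" else (320,190,430,300),4)
cv2.imwrite("pics/c1.png",np.hstack([cv2.resize(cv2.imread(f"pics/{n}1.png"),(400,400)) for n in("top","scene")]))
E
python3 go.py 486.5 230 126 105.7
```

```text
t: 4.92
tcp_pos: [565.8, 258.0, 130.7]
ee_rot: [3.136, -0.001, 1.845]
contact_force: [-1.3, -1.3, 0.3]
gripper_width: 0.0
t: 5.75
tcp_pos: [419.1, 216.7, 135.7]
ee_rot: [3.125, -0.002, 1.845]
contact_force: [1.1, -0.0, 24.7]
gripper_width: 0.3
t: 6.58
tcp_pos: [478.0, 233.1, 240.1]
ee_rot: [3.131, -0.001, 1.845]
contact_force: [0.5, 0.6, 1.2]
gripper_width: 38.4
top comb [([183.0, 292.0], 0.6), ([238.0, 195.0], 0.45), ([246.0, 209.0], 0.41)]
top gate [([231.0, 224.0], 0.66), ([242.0, 211.0], 0.45), ([238.0, 172.0], 0.36)]
scene comb [([467.0, 256.0], 0.67), ([295.0, 155.0], 0.62), ([368.0, 256.0], 0.59), ([293.0, 77.0], 0.33)]
scene gate [([371.0, 186.0], 0.62), ([381.0, 245.0], 0.5)]
t 6.8833 tcp [475.3 231.9 230.2] rot [-179.8    0.   105.7] F [-0.5 -0.7 -0. ] w 38.561772836258875
shift now [ -4.8  10.6 104.2]  shift after turn [ -4.8  10.3 104.2]  turn [-0.2  0.   0. ]
```

View pics/c1.png

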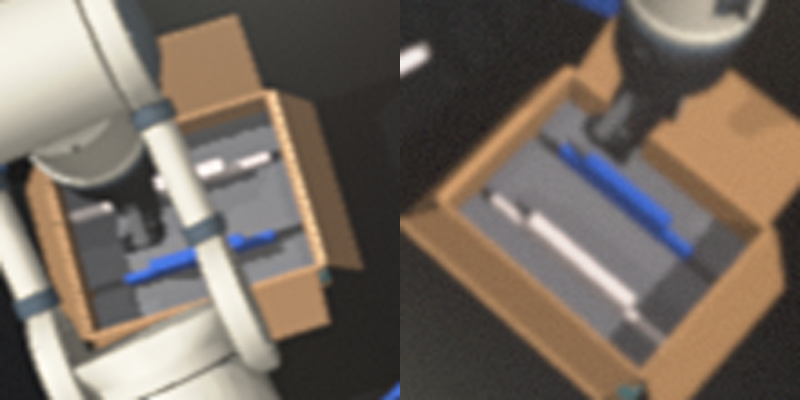

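Both slots show now: blue gate near the -x side (scene ~(382,243)), white comb near the +x side (scene ~(365,258)). Both flaps appear folded back. Next I check the flap angles and measure the bars.

```bash
cat > bars.py <<'E'
from m import *
import sys
tag=sys.argv[1]
a=np.radians(15.7);ex=np.array([np.cos(a),np.sin(a)]);ey=np.array([-ex[1],ex[0]]);C=np.array([486.5,230])
for n in("scene","top"):
    f=dict(np.load(n+tag+".npz"));P=cloud(f);hsv=cv2.cvtColor(f["color"],cv2.COLOR_RGB2HSV)
    L=np.stack([(P[...,:2]-C)@ex,(P[...,:2]-C)@ey,P[...,2]],-1)
    ins=(abs(L[...,0])<70)&(abs(L[...,1])<95)&(f["z_map"]>0)
    for nm,m in(("gate",(hsv[...,0]>100)&(hsv[...,0]<130)&(hsv[...,1]>130)),("comb",(hsv[...,1]<60)&(hsv[...,2]>150)&(L[...,0]>15))):
        v,u=np.nonzero(m&ins&(L[...,2]>45)&(L[...,2]<110))
        if len(v)<8: print(n,nm,len(v)); continue
        top=84 if nm=="gate" else 78
        q=np.array([w(f,i,j,top) for i,j in zip(u,v)])[:,:2]; dep=L[v,u]
        print(n,nm,len(v),"z pct",np.percentile(dep[:,2],[5,25,50,75,95]))
        hi=abs(dep[:,2]-top)<9
        q=q[hi]; s=np.c_[(q-C)@ex,(q-C)@ey]
        if len(s)<5: continue
        k=np.polyfit(s[:,1],s[:,0],1)
        print("   bar (carton axes) x %.1f tilt %.1fdeg y range"%(np.polyval(k,0),np.degrees(k[0])),np.percentile(s[:,1],[0,5,50,95,100]),"n",len(s))
    for sd in(1,-1):
        mm=(f["z_map"]>0)&(sd*L[...,0]>84)&(sd*L[...,0]<160)&(abs(L[...,1])<85)&(L[...,2]>90)&(L[...,2]<185)&(hsv[...,0]<20)&(hsv[...,1]>60)
        q=L[mm]
        if len(q)>20:
            k=np.polyfit(sd*q[:,0],q[:,2],1);print(n,"flap side",sd,"angle",np.pi-np.arctan(k[0]) if k[0]>0 else None,len(q), "max x",(sd*q[:,0]).max(),"z",q[:,2].max())
E
python3 bars.py 1
```

```text
scene gate 206 z pct [60.2 67.1 78.6 83.3 86. ]
   bar (carton axes) x -29.9 tilt -0.1deg y range [-40.9 -36.8  -2.3  33.4  37.3] n 115
scene comb 270 z pct [47.5 54.5 74.1 77.5 79.8]
   bar (carton axes) x 37.3 tilt 0.0deg y range [-43.2 -37.4   8.3  51.4  56.8] n 159
scene flap side 1 angle 2.245081827658707 762 max x 134.00398661981413 z 160.79150098015205
scene flap side -1 angle 2.290311302744195 844 max x 134.60642498742644 z 158.4996352953205
top gate 103 z pct [53.5 64.8 78.3 84.1 88.9]
   bar (carton axes) x -36.3 tilt 0.4deg y range [-42.3 -39.7  13.8  33.7  36.1] n 54
top comb 109 z pct [47.2 53.4 58.8 72.3 79.5]
   bar (carton axes) x 31.4 tilt -1.2deg y range [-44.1 -42.6 -29.3  12.9  14. ] n 36
top flap side 1 angle 2.242807612130603 429 max x 131.04532701361452 z 163.7883337540326
top flap side -1 angle 2.2943604702553007 212 max x 135.83277577346556 z 160.52758074815844
```

```bash
python3 go.py 454.3 218.9 56 105.7
```

```text
t 6.8833 tcp [475.3 231.9 230.2] rot [-179.8    0.   105.7] F [-0.5 -0.7 -0. ] w 38.561772836258875
shift now [ -6.7 -23.2 174.3]  shift after turn [ -6.8 -23.7 174.2]  turn [-0.2  0.   0. ]
```

```bash
python3 -m crank '[-3.4,-12,0,0,0,0,140, -3.4,-11.5,0,0,0,0,140, 0,0,34,0,0,0,140, 0,0,34,0,0,0,140, 0,0,34,0,0,0,140, 0,0,34,0,0,0,140, 0,0,0,0,0,0,140, 0,0,0,0,0,0,140]'
python3 go.py 454.3 218.9 56 105.7
```

```text
t: 7.55
tcp_pos: [453.2, 218.4, 93.7]
ee_rot: [-3.135, 0.001, 1.845]
contact_force: [-0.3, -0.1, 1.0]
gripper_width: 38.3
t 7.55 tcp [453.2 218.4  93.7] rot [-179.6    0.   105.7] F [-0.3 -0.1  1. ] w 38.26429539460218
shift now [ 0.2  1.4 37.6]  shift after turn [ 0.2  1.2 37.7]  turn [-0.4  0.   0. ]
```

```bash
python3 -m crank '[0,1.2,12.5,-0.4,0,0,140, 0,0,12.5,0,0,0,140, 0,0,12.5,0,0,0,140, 0,0,0,0,0,0,255, 0,0,0,0,0,0,255, 0,0,0,0,0,0,255, 0,0,0,0,0,0,255]' 60
python3 go.py 454.3 218.9 160 105.7
```

```text
t: 8.13
tcp_pos: [456.1, 219.4, 59.2]
ee_rot: [3.136, 0.0, 1.845]
contact_force: [-2.8, -1.2, 0.4]
gripper_width: 8.8
t 8.1333 tcp [456.1 219.4  59.2] rot [179.7   0.  105.7] F [-2.8 -1.2  0.4] w 8.77975602020466
shift now [  -0.    -1.3 -100.9]  shift after turn [  -0.    -1.9 -100.8]  turn [0.3 0.  0. ]
```

```bash
python3 -m crank '[0,0,-12,0,0,0,255, 0,0,-20,0,0,0,255, 0,0,-25,0,0,0,255, 0,0,-25,0,0,0,255, 0,0,-25,0,0,0,255, 0,0,0,0,0,0,255, 0,0,0,0,0,0,255]'
python3 - <<'E'
from h import *
for n in("top","scene"): np.savez(n+"2.npz",**grab(n))
E
python3 - <<'E'
from m import *
a=np.radians(15.7);C=np.array([455.5,219.2]);ex=np.array([np.cos(a),np.sin(a)]);ey=np.array([-ex[1],ex[0]])
for n in("scene","top"):
    f=dict(np.load(n+"2.npz"));P=cloud(f);hsv=cv2.cvtColor(f["color"],cv2.COLOR_RGB2HSV)
    m=(hsv[...,0]>100)&(hsv[...,0]<130)&(hsv[...,1]>130)&(P[...,2]>85)&(np.hypot(P[...,0]-C[0],P[...,1]-C[1])<110)
    q=P[m]; L=np.c_[(q[:,:2]-C)@ex,(q[:,:2]-C)@ey,q[:,2]]; print(n,len(q));print(np.percentile(L,[1,5,25,50,75,95,99],axis=0))
    print(np.degrees(np.polyfit(L[:,1],L[:,0],1)[0]), "z slope deg",np.degrees(np.polyfit(L[:,1],L[:,2],1)[0]))
E
python3 go.py 580.7 -213.7 160 81.9
```

```text
t: 8.72
tcp_pos: [457.1, 219.8, 169.4]
ee_rot: [3.128, -0.001, 1.845]
contact_force: [0.1, 0.2, -1.6]
gripper_width: 9.2
scene 216
[[ -0.3 -60.5 141.4]
 [  1.1 -54.8 146.1]
 [  4.1  11.5 156.8]
 [  5.1  25.9 171.2]
 [  6.3  40.4 185.1]
 [  7.7  58.3 193.1]
 [  8.7  61.8 195.7]]
-0.39535291641588277 z slope deg -1.7100943326094806
top 55
[[-16.  -60.4 148.2]
 [ -3.5 -58.  154.3]
 [ -2.6 -49.1 161.5]
 [ -1.7  45.3 172.8]
 [ -0.3  54.8 177. ]
 [  2.5  62.2 180.2]
 [  3.2  63.3 241.5]]
0.2401181391207115 z slope deg 0.19509375337470566
t 8.8167 tcp [455.7 219.3 165.8] rot [179.6   0.  105.7] F [-0.   0.  -1.1] w 8.416303075964619
shift now [-450.6    3.     5.8]  shift after turn [-411.   184.8    5.8]  turn [ 0.4 -0.1 23.8]
```

```bash
python3 -m crank '[-20,0,0,0,0,0,255, -32,0,0,0,0,0,255, -32,0,0,0,0,0,255, -32,0,0,0,0,0,255, -32,1,0,0,0,0,255, -32,1,0,0,0,0,255, -32,1,0,0,0,0,255, -32,0,0,0,0,0,255, -32,0,0,0,0,0,255, -32,0,0,0,0,0,255]'
python3 -m crank '[-32,0,0,0,0,0,255, -32,0,0,0,0,0,255, -32,0,0,0,0,0,255, -32,0,0,0,0,0,255, -14,0,0,0,0,6,255, 0,0,0,0,0,6,255, 0,0,0,0,0,6,255, 0,0,0,0,0,5.8,255, 0,0,0,0,0,0,255, 0,0,0,0,0,0,255]'
python3 go.py 580.7 -213.7 115 81.9
```

```text
t: 9.65
tcp_pos: [541.6, -77.9, 164.2]
ee_rot: [3.137, -0.001, 1.845]
contact_force: [0.4, 0.6, -0.7]
gripper_width: 8.8
t: 10.48
tcp_pos: [580.0, -212.9, 164.3]
ee_rot: [3.137, -0.003, 1.433]
contact_force: [-0.3, -0.1, -0.4]
gripper_width: 8.8
t 10.4833 tcp [ 580.  -212.9  164.3] rot [179.8  -0.2  82.1] F [-0.3 -0.1 -0.4] w 8.770922639555405
shift now [-0.8  0.6 49.3]  shift after turn [-0.7  0.8 49.3]  turn [ 0.2 -0.2  0.2]
```

```bash
python3 -m crank '[-0.8,0.6,17,0,-0.2,0.2,255, 0,0,17,0,0,0,255, 0,0,16,0,0,0,255, 0,0,0,0,0,0,255, 0,0,0,0,0,0,255]'
python3 - <<'E'
from h import *
for n in("top","scene"):
    f=grab(n); np.savez(n+"3.npz",**f)
    save(f,n+"3.png",(325,155,425,250) if n=="top" else (240,100,350,205),4)
cv2.imwrite("pics/c3.png",np.hstack([cv2.resize(cv2.imread(f"pics/{n}3.png"),(400,400)) for n in("top","scene")]))
E
python3 go.py 580.7 -213.7 63 81.9
```

```text
t: 10.9
tcp_pos: [580.4, -213.5, 114.3]
ee_rot: [3.138, -0.0, 1.428]
contact_force: [0.1, -0.1, -0.6]
gripper_width: 9.1
t 11.0 tcp [ 581.6 -214.1  116.9] rot [179.6   0.1  81.8] F [ 0.  -0.7 -0.9] w 8.913633447098118
shift now [ 0.3 -1.4 53.9]  shift after turn [ 0.2 -1.  53.9]  turn [ 0.4  0.1 -0.1]
```

View pics/c3.png

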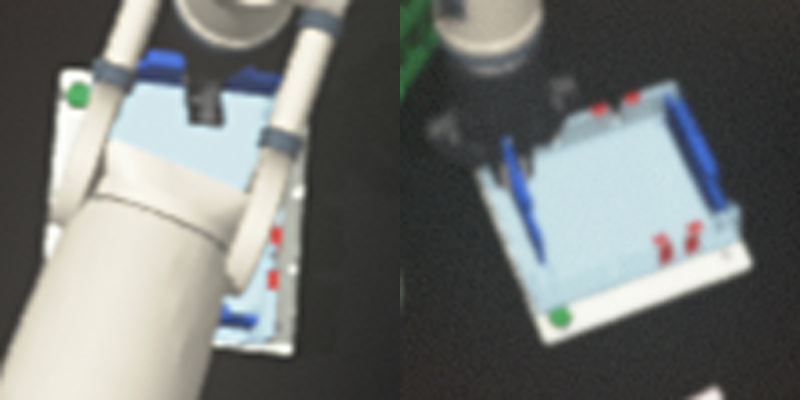

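```bash
cat > rel.py <<'E'
from m import *
import sys
a=np.radians(-8.1);ex=np.array([np.cos(a),np.sin(a)]);ey=np.array([-ex[1],ex[0]]);C=np.array([496.5,-201.8])
for n in("scene","top"):
    f=dict(np.load(n+sys.argv[1]+".npz"));P=cloud(f);hsv=cv2.cvtColor(f["color"],cv2.COLOR_RGB2HSV)
    L=np.stack([(P[...,:2]-C)@ex,(P[...,:2]-C)@ey,P[...,2]],-1)
    m=(hsv[...,0]>100)&(hsv[...,0]<130)&(hsv[...,1]>130)&(f["z_map"]>0)&(abs(L[...,1])<85)&(L[...,2]<160)
    for s,nm in((-1,"fitted"),(1,"held")):
        q=L[m&(abs(L[...,0]-s*85)<30)]
        if len(q)<8: continue
        zt=np.percentile(q[:,2],97)
        print(n,nm,len(q),"x pct",np.percentile(q[:,0],[5,25,50,75,95]),"y",np.percentile(q[:,1],[1,50,99]),"z",np.percentile(q[:,2],[3,50,97]),"tilt",np.degrees(np.polyfit(q[:,1],q[:,0],1)[0]))
E
python3 rel.py 3
```

```text
scene fitted 129 x pct [-109.7  -83.3  -80.4  -77.5  -75.8] y [-69.3  10.8  59.9] z [ 0.  86.5 93.4] tilt 6.121901839622315
scene held 53 x pct [84.  86.3 88.5 89.9 92.1] y [-14.2  27.   63.6] z [122.4 138.8 143.8] tilt 3.7507003034424753
top fitted 11 x pct [-89.  -87.8 -87.6 -85.1 -83.7] y [-61.9 -53.2 -37.7] z [67.  70.5 90.5] tilt -7.726310809685771
top held 38 x pct [79.1 80.8 83.7 85.9 88.2] y [-30.5  28.3  41.8] z [119.9 136.5 144.3] tilt 0.4392828538164624
```

```bash
python3 -m crank '[0,-0.5,10,0.2,0,0,255, 0,0,10,0,0,0,255, 0,0,8,0,0,0,255, 0,0,8,0,0,0,255, 0,0,6,0,0,0,255, 0,0,5,0,0,0,255, 0,0,0,0,0,0,255, 0,0,0,0,0,0,255]'
python3 go.py 580.7 -213.7 62 81.9
```

```text
t: 11.67
tcp_pos: [580.8, -213.9, 68.4]
ee_rot: [3.139, 0.0, 1.426]
contact_force: [-0.1, -0.3, -1.0]
gripper_width: 8.8
t 11.6667 tcp [ 580.8 -213.9   68.4] rot [179.9   0.   81.7] F [-0.1 -0.3 -1. ] w 8.778013377017677
shift now [ 0.2 -0.1  6.4]  shift after turn [ 0.2 -0.1  6.4]  turn [ 0.1  0.  -0.2]
```

```bash
python3 -m crank '[0,0,2,0,0,0,255, 0,0,2,0,0,0,255, 0,0,1,0,0,0,255, 0,0,1,0,0,0,255, 0,0,0,0,0,0,255]'
python3 -m crank '[0,0,1,0,0,0,255, 0,0,1,0,0,0,255, 0,0,0,0,0,0,255]'
```

```text
t: 12.08
tcp_pos: [581.4, -214.2, 65.1]
ee_rot: [3.137, 0.001, 1.426]
contact_force: [-2.3, 1.0, 7.3]
gripper_width: 9.0
t: 12.33
tcp_pos: [581.7, -214.2, 65.1]
ee_rot: [3.135, 0.002, 1.426]
contact_force: [-5.3, 1.9, 14.9]
gripper_width: 9.1
```

```bash
python3 -m crank '[0,0,-1,0,0,0,140, 0,0,0,0,0,0,140, 0,0,0,0,0,0,140, 0,0,-10,0,0,0,140, 0,0,-25,0,0,0,140, 0,0,-35,0,0,0,140, 0,0,-35,0,0,0,140, 0,0,0,0,0,0,140]'
python3 go.py 517.4 245.7 170 105.7
python3 - <<'E'
from h import *
for n in("top","scene"):
    f=grab(n); np.savez(n+"4.npz",**f)
E
python3 rel.py 4
```

```text
t: 13.0
tcp_pos: [583.2, -215.0, 176.7]
ee_rot: [3.126, 0.004, 1.426]
contact_force: [1.1, 0.3, 2.4]
gripper_width: 38.6
t 13.0 tcp [ 583.2 -215.   176.7] rot [179.1   0.2  81.7] F [1.1 0.3 2.4] w 38.595618632430906
shift now [ 446.4 -131.6    2.8]  shift after turn [461.3  61.3   6.7]  turn [  0.8   0.4 -24. ]
scene fitted 138 x pct [-113.3  -83.5  -79.5  -77.4  -75.7] y [-58.5   9.9  63.5] z [-0.2 84.2 92.6] tilt 6.4769334212676615
scene held 60 x pct [87.6 89.7 91.4 92.9 94.4] y [-38.5   9.3  55. ] z [72.4 88.9 93. ] tilt 0.3387165520710458
top held 68 x pct [79.6 82.1 84.1 87.1 89.9] y [-61.6  15.6  41.7] z [66.9 87.7 94. ] tilt 1.4651491846532017
```

Gate top reads 93 mm, against 92.6–93.4 for the fitted gate, so it is on the floor. Now the comb.

```bash
python3 -m crank '[0,0,0,0.8,0.2,-6,140, 0,0,0,0,0.2,-6,140, 0,0,0,0,0,-6,140, 0,0,0,0,0,-6,140, 32,4.4,0,0,0,0,140, 32,4.4,0,0,0,0,140, 32,4.4,0,0,0,0,140, 32,4.4,0,0,0,0,140, 32,4.4,0,0,0,0,140, 32,4.4,0,0,0,0,140]'
python3 -m crank '[32,4.4,0,0,0,0,140, 32,4.4,0,0,0,0,140, 32,4.4,0,0,0,0,140, 32,4.4,0,0,0,0,140, 32,4.4,0,0,0,0,140, 32,4.4,0,0,0,0,140, 32,4.4,0,0,0,0,140, 32,4.4,0,0,0,0,140, 0,0,0,0,0,0,140]'
python3 go.py 517.4 245.7 95 105.7
```

```text
t: 13.93
tcp_pos: [552.9, -20.4, 166.5]
ee_rot: [-3.13, -0.011, 1.845]
contact_force: [0.9, -0.3, -0.2]
gripper_width: 38.7
t: 14.68
tcp_pos: [516.5, 238.9, 168.6]
ee_rot: [-3.13, -0.012, 1.85]
contact_force: [0.2, 0.0, -0.2]
gripper_width: 39.0
t 14.6833 tcp [516.5 238.9 168.6] rot [-179.3   -0.7  106. ] F [ 0.2  0.  -0.2] w 39.00414401291921
shift now [ 5.4  3.6 73.6]  shift after turn [ 6.3  2.7 73.6]  turn [-0.7 -0.7  0.3]
```

```bash
python3 -m crank '[3,1.5,0,-0.7,-0.7,0.3,140, 3,1.5,0,0,0,0,140, 0,0,30,0,0,0,140, 0,0,30,0,0,0,140, 0,0,15,0,0,0,140, 0,0,0,0,0,0,140, 0,0,0,0,0,0,140]'
python3 go.py 517.4 245.7 55 105.7
```

```text
t: 15.27
tcp_pos: [519.9, 239.4, 94.6]
ee_rot: [3.141, 0.003, 1.838]
contact_force: [0.0, 0.9, 0.6]
gripper_width: 38.6
t 15.2667 tcp [519.9 239.4  94.6] rot [179.9   0.2 105.3] F [0.  0.9 0.6] w 38.58568988328645
shift now [ 6.9 -0.7 39.6]  shift after turn [ 6.7 -0.7 39.6]  turn [ 0.1  0.2 -0.4]
```

```bash
python3 -m crank '[6,-0.5,13,0,0,-0.3,140, 0,0,13,0,0,0,140, 0,0,13,0,0,0,140, 0,0,0,0,0,0,140, 0,0,0,0,0,0,255, 0,0,0,0,0,0,255, 0,0,0,0,0,0,255, 0,0,0,0,0,0,255]' 60
python3 -m crank '[0,0,-12,0,0,0,255, 0,0,-20,0,0,0,255, 0,0,-25,0,0,0,255, 0,0,-25,0,0,0,255, 0,0,-25,0,0,0,255, 0,0,-10,0,0,0,255, 0,0,0,0,0,0,255, 0,0,0,0,0,0,255]'
python3 - <<'E'
from h import *
for n in("top","scene"): np.savez(n+"5.npz",**grab(n))
E
python3 go.py 458.9 -196.5 170 81.9
python3 - <<'E'
from m import *
a=np.radians(15.7);C=np.array([517.4,245.7]);ex=np.array([np.cos(a),np.sin(a)]);ey=np.array([-ex[1],ex[0]])
for n in("scene","top"):
    f=dict(np.load(n+"5.npz"));P=cloud(f);hsv=cv2.cvtColor(f["color"],cv2.COLOR_RGB2HSV)
    L=np.stack([(P[...,:2]-C)@ex,(P[...,:2]-C)@ey,P[...,2]],-1)
    m=(hsv[...,1]<60)&(hsv[...,2]>150)&(abs(L[...,0])<16)&(abs(L[...,1])<110)&(L[...,2]>110)&(L[...,2]<200)
    q=L[m]; print(n,len(q));print(np.percentile(q,[1,5,25,50,75,95,99],axis=0))
    save(f,f"x5{n}.png",(180,130,300,260) if n=="top" else (300,170,430,300),3)
E
```

```text
t: 15.93
tcp_pos: [518.7, 246.3, 57.4]
ee_rot: [3.137, 0.002, 1.845]
contact_force: [-0.6, 0.4, -1.0]
gripper_width: 8.9
t: 16.6
tcp_pos: [518.1, 246.4, 174.0]
ee_rot: [3.137, 0.002, 1.845]
contact_force: [0.1, 0.8, -1.2]
gripper_width: 8.5
t 16.7 tcp [517.2 246.  171.6] rot [180.    0.2 105.7] F [-0.5  0.3 -0.4] w 8.594784829030862
shift now [-410.2 -175.9    2.6]  shift after turn [-446.3    4.7    1.6]  turn [ 0.1  0.1 23.8]
scene 247
[[ -3.  -80.3 150.3]
 [ -1.7 -68.4 157.4]
 [  1.5  13.  170.5]
 [  4.   33.9 175.8]
 [  5.3  54.3 191.5]
 [  7.3  80.2 194.7]
 [  7.9  86.4 195.5]]
top 101
[[ -5.8 -84.2 156.5]
 [ -4.4 -79.5 167.9]
 [ -2.6 -53.1 173.2]
 [ -1.3  41.2 176.2]
 [  0.9  63.6 190.3]
 [  3.1  83.1 196.3]
 [  5.4  88.4 199.4]]
```

```bash
python3 -m crank '[-20,-8,0,0,0,0,255, -30,-13,0,0,0,0,255, -30,-13,0,0,0,0,255, -30,-13,0,0,0,0,255, -30,-13,0,0,0,0,255, -30,-13,0,0,0,0,255, -30,-13,0,0,0,0,255, -30,-13,0,0,0,0,255, -30,-13,0,0,0,0,255, -30,-13,0,0,0,0,255]'
python3 -m crank '[-30,-13,0,0,0,0,255, -30,-13,0,0,0,0,255, -30,-13,0,0,0,0,255, -30,-12,0,0,0,0,255, 0,0,0,0,0,6,255, 0,0,0,0,0,6,255, 0,0,0,0,0,6,255, 0,0,0,0,0,5.8,255, 0,0,0,0,0,0,255, 0,0,0,0,0,0,255]'
python3 go.py 458.9 -197 115 81.9
```

```text
t: 17.53
tcp_pos: [474.8, -68.0, 171.7]
ee_rot: [3.141, 0.001, 1.845]
contact_force: [0.5, 0.0, -1.1]
gripper_width: 9.0
t: 18.37
tcp_pos: [458.9, -195.8, 172.3]
ee_rot: [3.14, -0.0, 1.433]
contact_force: [-0.0, -0.5, -0.5]
gripper_width: 8.7
t 18.3667 tcp [ 458.9 -195.8  172.3] rot [179.9  -0.   82.1] F [-0.  -0.5 -0.5] w 8.728692001568396
shift now [-1.2  0.1 57.3]  shift after turn [-1.2  0.2 57.3]  turn [ 0.1 -0.   0.2]
```

```bash
python3 -m crank '[-3,0,20,0,0,0.2,255, 0,0,20,0,0,0,255, 0,0,20,0,0,0,255, 0,0,5,0,0,0,255, 0,0,0,0,0,0,255, 0,0,0,0,0,0,255]'
python3 - <<'E'
from h import *
for n in("top","scene"):
    f=grab(n); np.savez(n+"6.npz",**f)
    save(f,n+"6.png",(325,155,425,250) if n=="top" else (240,100,350,205),4)
cv2.imwrite("pics/c6.png",np.hstack([cv2.resize(cv2.imread(f"pics/{n}6.png"),(400,400)) for n in("top","scene")]))
E
python3 go.py 458.9 -197 66 81.9
cat > rel2.py <<'E'
from m import *
import sys
a=np.radians(-8.1);ex=np.array([np.cos(a),np.sin(a)]);ey=np.array([-ex[1],ex[0]]);C=np.array([496.5,-201.8])
for n in("scene","top"):
    f=dict(np.load(n+sys.argv[1]+".npz"));P=cloud(f);hsv=cv2.cvtColor(f["color"],cv2.COLOR_RGB2HSV)
    L=np.stack([(P[...,:2]-C)@ex,(P[...,:2]-C)@ey,P[...,2]],-1)
    m=(hsv[...,1]<45)&(hsv[...,2]>150)&(f["z_map"]>0)&(abs(L[...,1])<95)&(abs(L[...,0]+38)<20)&(L[...,2]>float(sys.argv[2]))&(L[...,2]<150)
    q=L[m]
    if len(q)>5: print(n,len(q),"x",np.percentile(q[:,0],[5,25,50,75,95]),"y",np.percentile(q[:,1],[1,50,99]),"z",np.percentile(q[:,2],[3,50,97]),"tilt",np.degrees(np.polyfit(q[:,1],q[:,0],1)[0]),"zslope",np.degrees(np.polyfit(q[:,1],q[:,2],1)[0]))
E
python3 rel2.py 6 85
```

```text
t: 18.87
tcp_pos: [459.3, -199.0, 109.3]
ee_rot: [3.138, 0.001, 1.428]
contact_force: [-0.7, -0.4, -0.2]
gripper_width: 8.6
t 18.9667 tcp [ 460.  -199.4  110.6] rot [179.6   0.1  81.8] F [-0.9  0.4 -0.6] w 8.457603329560417
shift now [ 2.3 -1.7 44.6]  shift after turn [ 2.2 -1.4 44.6]  turn [ 0.4  0.1 -0.1]
scene 113 x [-39.  -35.2 -32.5 -30.7 -28.8] y [-4.7 41.8 85.3] z [ 88.9 121.6 135.9] tilt 1.882485422330055 zslope -17.892797376410137
top 79 x [-43.2 -41.3 -39.8 -37.1 -34.3] y [-73.2  28.3  84.8] z [ 88.8 116.6 132.2] tilt 0.253663891216098 zslope -2.230013207362549
```

View pics/c6.png

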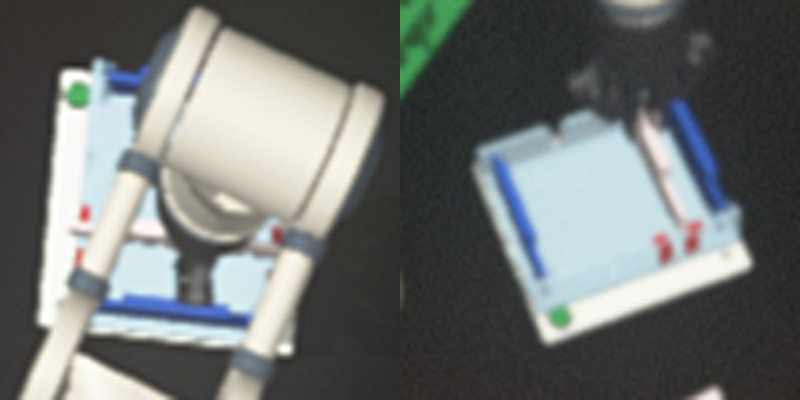

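The crops show the comb lined up between the red mark pairs (top ~(345,211), scene ~(315,163)), and the gate standing in its grooves. Measured comb-to-fitted-gate spacing is 47.6 mm against 47 nominal, so I lower it.

```bash
python3 -m crank '[0,-0.5,8,0.2,0,0,255, 0,0,8,0,0,0,255, 0,0,8,0,0,0,255, 0,0,7,0,0,0,255, 0,0,6,0,0,0,255, 0,0,0,0,0,0,255, 0,0,0,0,0,0,255]'
python3 go.py 458.9 -197 66 81.9
```

```text
t: 19.55
tcp_pos: [458.6, -198.9, 71.3]
ee_rot: [-3.141, 0.0, 1.426]
contact_force: [-0.7, 0.3, -0.4]
gripper_width: 8.5
t 19.55 tcp [ 458.6 -198.9   71.3] rot [-180.     0.    81.7] F [-0.7  0.3 -0.4] w 8.542650840811332
shift now [1.9 0.1 5.3]  shift after turn [1.9 0.1 5.3]  turn [-0.   0.  -0.2]
```

```bash
python3 -m crank '[0,0,2,0,0,0,255, 0,0,1.5,0,0,0,255, 0,0,1,0,0,0,255, 0,0,1,0,0,0,255, 0,0,0,0,0,0,255]'
python3 -m crank '[0,0,1,0,0,0,255, 0,0,1,0,0,0,255, 0,0,0,0,0,0,255]'
```

```text
t: 19.97
tcp_pos: [458.8, -199.0, 66.4]
ee_rot: [3.141, 0.001, 1.426]
contact_force: [-0.3, 0.3, -0.7]
gripper_width: 8.5
t: 20.22
tcp_pos: [459.1, -199.1, 66.2]
ee_rot: [3.14, 0.001, 1.426]
contact_force: [-2.8, 2.5, 7.9]
gripper_width: 8.4
```

Contact came at TCP 66.2, where home was predicted at 66.4. Releasing and backing well away to look.

```bash
python3 -m crank '[0,0,1,0,0,0,255, 0,0,-1,0,0,0,140, 0,0,0,0,0,0,140, 0,0,0,0,0,0,140, 0,0,-10,0,0,0,140, 0,0,-25,0,0,0,140, 0,0,-35,0,0,0,140, 0,0,-35,0,0,0,140, 0,0,-35,0,0,0,140, 0,0,0,0,0,0,140]'
python3 -m crank '[36,0,0,0,0,0,140, 36,0,0,0,0,0,140, 36,0,0,0,0,0,140, 36,0,0,0,0,0,140, 36,0,0,0,0,0,140, 36,0,0,0,0,0,140, 36,0,0,0,0,0,140, 0,0,0,0,0,0,140, 0,0,0,0,0,0,140]'
python3 - <<'E'
from h import *
for n in("top","scene"):
    f=grab(n); np.savez(n+"7.npz",**f)
    save(f,n+"7.png",(325,155,425,250) if n=="top" else (240,100,350,205),4)
cv2.imwrite("pics/c7.png",np.hstack([cv2.resize(cv2.imread(f"pics/{n}7.png"),(400,400)) for n in("top","scene")]))
E
python3 rel.py 7; python3 rel2.py 7 73; python3 bars.py 7 | grep flap
```

```text
t: 21.05
tcp_pos: [460.9, -200.0, 213.8]
ee_rot: [3.129, 0.005, 1.426]
contact_force: [-0.7, 0.1, 1.0]
gripper_width: 38.3
t: 21.8
tcp_pos: [495.0, 52.1, 204.5]
ee_rot: [3.141, 0.001, 1.43]
contact_force: [0.4, -0.1, 0.4]
gripper_width: 38.5
scene fitted 100 x pct [-86.1 -82.8 -80.1 -77.3 -75.7] y [-54.1   2.7  55. ] z [67.8 87.6 92.2] tilt 3.5743350317332747
scene held 74 x pct [86.6 88.6 90.4 92.2 93.8] y [-44.4  10.8  62.5] z [69.2 87.8 93. ] tilt 0.2925042277664926
top fitted 122 x pct [-89.8 -88.6 -87.1 -84.9 -82.3] y [-58.9  -1.8  57. ] z [56.3 86.2 94.2] tilt 0.02853936762950444
top held 202 x pct [80.2 82.  83.5 86.3 90.3] y [-60.1  -2.9  60.9] z [44.5 79.4 94.4] tilt 1.2803022401135904
scene 78 x [-39.8 -38.1 -35.5 -33.  -30.7] y [-51.2  -3.   53.7] z [82.8 86.  90.4] tilt -1.8259686086467113 zslope -1.1068428296288237
top 111 x [-42.6 -40.5 -37.6 -35.2 -33.1] y [-73.5  -3.8  47. ] z [76.  85.7 93.1] tilt -1.3984409405135865 zslope 0.584767868888008
scene flap side 1 angle 2.2494675464578027 756 max x 133.9978448338427 z 160.84213279481855
scene flap side -1 angle 2.2939815473920393 1444 max x 135.11314292219916 z 157.9918857683412
top flap side 1 angle 2.2436112742262 1130 max x 132.4140960443789 z 162.3111119258766
top flap side -1 angle 2.2969730694445727 665 max x 136.31264304169588 z 158.75932499632475
```

View pics/c7.png

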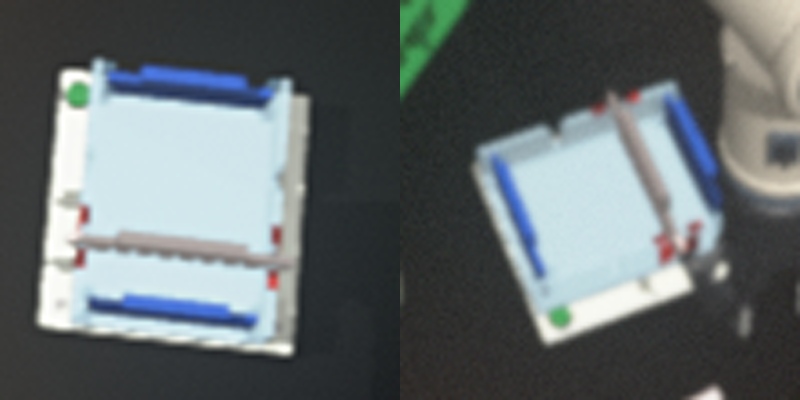

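Comb sits between both red mark pairs, gate in the open-end grooves. One last numeric depth check, plus the bystanders.

Run:
```python
from m import *
a=np.radians(-8.1);ex=np.array([np.cos(a),np.sin(a)]);ey=np.array([-ex[1],ex[0]]);C=np.array([496.5,-201.8])
for n in("scene","top"):
    f=dict(np.load(n+"7.npz"));P=cloud(f)
    L=np.stack([(P[...,:2]-C)@ex,(P[...,:2]-C)@ey,P[...,2]],-1)
    for nm,x,h in(("fitted",-85,38),("comb",-38,45),("gate",85,38)):
        for lo,hi in((-h,0),(0,h)):
            m=(abs(L[...,0]-x)<13)&(L[...,1]>lo)&(L[...,1]<hi)&(L[...,2]>75)&(L[...,2]<110)
            print(n,nm,lo,m.sum(),"z p50-90",np.percentile(L[m][:,2],[50,75,90]))
    # moved bystanders: depth change outside arm
    f0=F[n]; d=[]
    for k,X in dict(marker=(572,2,8),dishes=(718,-262,45),spare=(790,-28,5),tip_box=(592,427,72),rack=(553,-485,110),bottle=(335,-468,120)).items():
        u,v=proj(f0,np.array(X,float)).astype(int)
        if not(20<u<620 and 20<v<380): continue
        A=f0["color"][v-15:v+15,u-15:u+15].astype(np.float32).mean(2);B=f["color"][v-15:v+15,u-15:u+15].astype(np.float32).mean(2)
        print(n,k,"shift px",cv2.phaseCorrelate(A,B,cv2.createHanningWindow((30,30),cv2.CV_32F)))
```

```text
scene fitted -38 38 z p50-90 [88.4 90.2 91. ]
scene fitted 0 44 z p50-90 [88.  90.1 91.1]
scene comb -45 42 z p50-90 [85.7 87.7 89.9]
scene comb 0 48 z p50-90 [85.3 86.9 87.9]
scene gate -38 33 z p50-90 [88.7 90.  91. ]
scene gate 0 39 z p50-90 [89.4 91.5 92.6]
scene marker shift px ((0.13700053785662725, -0.037992530371898425), 1.037086984846327)
scene dishes shift px ((-0.03342467776043101, 0.018205929715842117), 0.9815337954627144)
scene spare shift px ((0.14926118463808002, -0.23453084146274605), 0.9151319630940755)
scene tip_box shift px ((-0.149527397047704, 0.05215555300166663), 1.0323829936981201)
scene rack shift px ((-0.12183731274592446, 0.016731168867050172), 0.895123552746243)
scene bottle shift px ((-0.18561842769789294, 0.09302543918297346), 1.0080035633511013)
top fitted -38 51 z p50-90 [89.5 91.3 92.8]
top fitted 0 53 z p50-90 [87.5 90.1 92.5]
top comb -45 61 z p50-90 [85.6 88.5 90.3]
top comb 0 56 z p50-90 [85.2 88.1 90.7]
top gate -38 57 z p50-90 [88.6 90.8 92.3]
top gate 0 51 z p50-90 [88.1 90.7 92.6]
top marker shift px ((-0.1423070862375475, 5.339301247505583), 0.4351840845743815)
top dishes shift px ((-0.07359209063239369, 0.050731885276393385), 1.000063483979967)
top spare shift px ((0.07358894524442583, -0.032864000194820164), 0.9678006050321791)
top tip_box shift px ((-0.006721482120395805, -0.1014326173638338), 0.9785687594943576)
top rack shift px ((-0.11996187874184372, 0.0024299539311520846), 1.004306993484497)
top bottle shift px ((0.052172953252897614, -0.10052217013996056), 1.00733668062422)
```

```bash
python3 -c "
from rig import workorder
print(workorder.sign_off())"
```

```text
the job is handed in; nothing more can be done
None
```

The job is handed in, with about 22 s of the 69 s on the clock used. Both carton flaps are folded back, the large blue gate stands in the open end's grooves, and the white comb sits in the red-marked slots. The hand-in call returns no verdict.

- **Flaps:** they read about 2.25 and 2.29 rad in both views, against the 1.75 rad needed.
- **Gate:** its top is within about 1.5 mm of the gate already fitted. The spacing between the two is about 170.5 mm against 170 nominal.
- **Comb:** its top is about 2.5 mm below the gates (3 mm expected), and it touched down within 0.2 mm of the predicted height. It is 44.6 mm (scene) or 49.5 mm (top) from the fitted gate, against 47 nominal.
- **Other things on the bench:** they shifted less than 0.3 px. In the last top picture the marker read a 5 px shift with a poor match, probably because the arm was covering it. The scene view shows the marker unmoved.
- **Disagreement:** the single-view positions from the two cameras differ by 2 to 7 mm along the tray, most for the gate. I therefore judged by spacing relative to the fitted gate.
- **Push force:** one reading while pushing flap_a open showed 25 N upward on the tool, well under the 120 N wrist limit.

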